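# Stack spare-part cartons on the banding stand and hold the spring plate down at its mark

### The arm

A 6-joint arm with a two-finger parallel gripper is mounted at the origin on the work surface. World frame = base frame: x ahead of the robot, y to its left, z up, the work surface at z = 0. Lengths are in mm, angles in rad, forces in N, time in s.
With the tool pointing down it reaches from about 325 to 875 mm from the base axis. Payload 4.4 kg.
Tool frame: the origin (TCP) lies on the centre line of the jaws, within the pads' length; the fingertips stand ahead of it and the grasp point (between the pads) lies 6 mm ahead of it (ctrl.tcp_to_tips is the z of the fingertips in the tool frame, in mm); z points along the fingers, y is the line along which they close (so a half turn about z gives the same grasp; the last joint's range is limited). The gripper opens to 85 mm and grips with 20 to 120 N. Pads are 22 mm wide; open, the fingers measure 114 mm over their backs; the gripper's body (76 mm by 85 mm) begins 54 mm behind the grasp point. The pads swing forward as they close: fully open they stand 13 mm farther back than shut.
Start: joints at [1.091, 0.207, 1.542, -0, 1.393, -0.15], TCP at [186.226, 544.011, 256.282] pointing down, gripper open.
Joint ranges: [-2.73, 2.73], [-0.86, 2.22], [0.23, 2.46], [-1.11, 4.25], [0.08, 2.63], [-2.82, 2.82]. Speed limits (rad/s): [2.79, 2.79, 3.14, 3.14, 3.14, 3.14].

### API

Orientations are given as a 3x3 rotation matrix whose columns are the frame's x, y, z axes.
In Python, from plant import ctrl, sensors, optics gives the robot as it stands. Calls block until the motion is done:
- ctrl.move_ptp(position, orientation): joint-space move of the TCP to a pose.
- ctrl.move_l(position, rot=None, vel=150, threshold=None): straight line of the TCP; rot=None keeps the orientation; vel is the mean speed in mm/s. With threshold (N) it stops when the force on the tool has changed by that much, and returns True; else False.
- ctrl.set_joints(angles): joint-space move.
- ctrl.gripper_to(opening, force=None): finger opening in mm; force is the grip in N (None keeps the last); returns when the fingers have stopped.
- ctrl.hold(seconds).
- ctrl.solve_ik(position, orientation): joint angles nearest the present ones, or None.
- sensors.read_state(): the state.
- optics.grab_frame(name): name is "scene" or "top"; returns (picture, depth): 384x512x3 uint8, red, green, blue; 384x512 float32, mm along the optical axis (not along the pixel's ray), 0 where there is no reading.
- optics.camera_params(name): a dict with "mtx" (3x3 intrinsics, pixels), "k1" (the pictures are not rectified: a ray, as slopes to the right and down, at radius r is drawn at 1 + k1 r^2 times it, then the intrinsics apply), "R" (3x3) and "t" (3): a world point X has camera coordinates R X + t. Camera axes: x right, y down, z forward; pixel columns grow to the right and rows downward; lengths in mm; the calibration is good to about 2 mm. A picture is of the moment at which its call begins. camera_params takes no time and is no camera call.
A pose or a line that the arm cannot do raises ctrl.MotionError and nothing moves.
- ctrl.finish_job(): hands the job in; it is judged then, once.
The state is a dict: "t": time; "q": joint angles; "qvel": joint speeds; "tau": joint torques, N m; "eef_pos": TCP position; "eef_rot": TCP orientation; "force": force on the tool from outside, world axes, zero at the start; "wrist_torque": the same for the moment, N m; "grip_width": finger opening in mm; "grasp_force": force on a finger pad.
Only numpy, scipy, OpenCV 4.12 (cv2) and the standard library are available. Lean on these libraries where they do the work, as an engineer would, in place of code of your own. Each camera call takes 0.05 s, during which the arm holds its last target. There are 200 camera calls.

### The job

Stack the two loose flat cartons on the one that lies on the spring plate of the banding stand, the longer one first and the shorter on top, each centred and square with its long side along the one below, and let go of them. Then press down on top of the column until the plate's pointers are level with the marks on the stand (25 mm down) and hold it there, ready for banding: finish while still pressing, with the plate held at the marks and the column straight. Leave the other things on the bench where they are.

Things in the scene. Friction and masses are not known exactly. Their poses are not given: they have to be found in the camera images.
- stand: steel banding stand fixed to the bench, base 200 x 110 mm (x long, y short), origin under its centre. A spring plate 150 x 92 x 6 mm, top 85 mm above the bench when up, rides over it on a central spring. At each end (+x, -x) stands a dark post 80 mm high with a white tab, the mark, beside a white pointer sticking out of the plate
- press_plate (a joint): how far the spring plate is pressed down, m: 0 up, 0.025 with the pointers level with the marks, 0.045 on its stop. It moves straight down without tilting. Spring 300 N/m, 12 N preload, plate 0.25 kg. The cartons' weight does not move it; under the full column, pressing to the marks takes about 8 to 13 N; it springs back up when let go
- plate_top (a point): centre of the plate's upper face (moves with the plate)
- pointer (a point): the pointer at the plate's +x end, at mid-height of its 5 mm bar (moves with the plate)
- mark (a point): the mark, the fixed 5 mm high tab beside that pointer, at its mid-height, 57 mm above the bench; the pointer starts 25 mm above it
- base_carton: closed brown cardboard carton with a paper tape strip along its long axis, 130 x 70 x 45 mm (x long, y short, z high), origin at the centre of its underside, about 0.25 kg, already lying on the spring plate, its long side along the plate's
- long_carton: closed brown cardboard carton with a paper tape strip along its long axis, 100 x 64 x 45 mm (x long, y short, z high), origin at the centre of its underside, about 0.2 kg, flat on the bench at the start
- short_carton: closed brown cardboard carton with a paper tape strip along its long axis, 72 x 56 x 40 mm (x long, y short, z high), origin at the centre of its underside, about 0.15 kg, flat on the bench at the start
- tall_carton: bystander: upright closed cardboard carton 65 x 65 x 115 mm, origin under its centre
- spray_can: bystander: aluminium can with a paper label, 62 mm across, 170 mm tall, origin under its centre
- screw_jar: bystander: glass jar with steel cap, 60 mm across, 70 mm tall, origin under its centre
- bearing: bystander: steel ring 72 mm across, 24 mm high, lying flat, origin under its centre
- hub: bystander: dark steel flanged hub, flange 84 mm across, 36 mm high, origin under its centre
- wrench: bystander: steel wrench 180 mm long, lying flat along its x axis
- parts_tray: bystander: black open tray 160 x 110 x 40 mm, origin under its centre
Mind the look-alikes: they are no part of the job. What is shaped like the base_carton but red or yellow is not meant.

How it is judged:
By the outcome, as a careful person would: the job done as asked, in the order asked, and still so for the second after the job is handed in, while the arm keeps its last pose, push and grip.
It also fails if it takes over 64 s, if anything falls off the work surface, if the arm or the gripper's body presses on something with over 40 N, if the wrist force passes 120 N, or if a joint passes its speed limit or range.

## Working session

There is one attempt and no reset: what is moved stays moved. The work goes in short steps, each a Python script; the robot and the scene stay as the last script left them, time stands still between calls to the robot, and variables do not carry over. Pictures are saved under pics/ and viewed, at most 10 in all, crops included, and the job is handed in when it is done.

```bash
ls; mkdir -p pics; python3 - <<'E'
from plant import ctrl, sensors, optics
import cv2, numpy as np
for n in ("scene","top"):
    im,d=optics.grab_frame(n); np.savez(f"pics/{n}0.npz",im=im,d=d)
    cv2.imwrite(f"pics/{n}0.png",im[...,::-1])
    p=optics.camera_params(n); print(n,p)
print(ctrl.tcp_to_tips, sensors.read_state()["t"])
a=cv2.imread("pics/scene0.png")
E
```

```text
pics
scene {'mtx': array([[484.74148619,   0.        , 263.17628614],
       [  0.        , 484.74148619, 196.01922386],
       [  0.        ,   0.        ,   1.        ]]), 'k1': 0.020021937417643954, 'R': array([[ 0.87440114,  0.48482903,  0.01906453],
       [ 0.31386525, -0.53522599, -0.78423322],
       [-0.3700152 ,  0.69171811, -0.6201732 ]]), 't': array([-504.75305633, -117.34836435, 1863.97775063])}
top {'mtx': array([[476.23971811,   0.        , 256.40203479],
       [  0.        , 476.23971811, 194.91646636],
       [  0.        ,   0.        ,   1.        ]]), 'k1': -0.01886706013407036, 'R': array([[-0.00406548, -0.9999865 , -0.0032352 ],
       [-0.97896208,  0.00463996, -0.20398949],
       [ 0.20400175,  0.00233782, -0.97896773]]), 't': array([  -8.43314293,  577.67135791, 1432.37370465])}
25.0 0.1
```

View pics/top0.png

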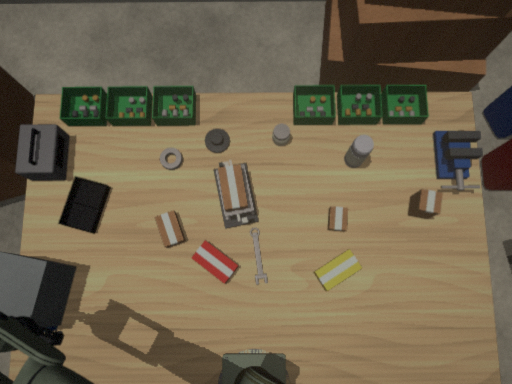

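View pics/scene0.png

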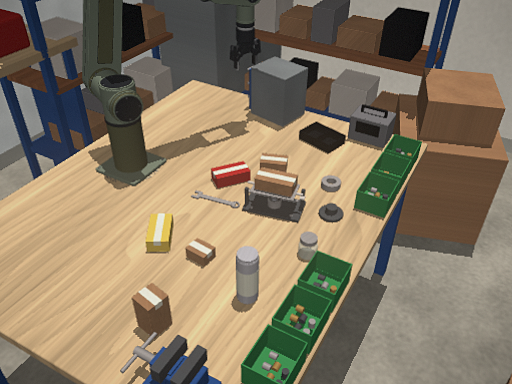

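Top view candidates: brown (171,229), brown (338,218), tall brown (430,202), base on the stand (235,187), and the red (215,261) and yellow (338,270) look-alikes. By the description, long_carton should be (171,229) and short_carton (338,218). I'll measure both and check them in a crop.

```bash
cat > h.py <<'E'
import cv2, numpy as np
from plant import ctrl, sensors, optics
def cloud(n, d):
    p=optics.camera_params(n); v,u=np.indices(d.shape)
    K=p["mtx"]; xd=(u-K[0,2])/K[0,0]; yd=(v-K[1,2])/K[1,1]; s=np.ones_like(xd)
    for _ in range(8): s=1+p["k1"]*((xd/s)**2+(yd/s)**2)
    c=np.dstack([xd/s*d,yd/s*d,d])-p["t"]
    return c@p["R"]            # R^T (c-t)
def proj(n,X):
    p=optics.camera_params(n); c=p["R"]@np.asarray(X,float)+p["t"]; a=c[:2]/c[2]
    a=a*(1+p["k1"]*(a@a)); return p["mtx"][:2,:2]@a+p["mtx"][:2,2]
def face(n,W,d,box,z,tol=8,thr=0):
    """rect of the points with height z+-tol inside image box (u0,v0,u1,v1)"""
    u0,v0,u1,v1=box; m=np.zeros(d.shape,np.uint8)
    m[v0:v1,u0:u1]=((abs(W[...,2]-z)<tol)&(d>0))[v0:v1,u0:u1]
    k,l,st,_=cv2.connectedComponentsWithStats(m); b=1+np.argmax(st[1:,4]); m=l==b
    P=W[m]; (c,s,a)=cv2.minAreaRect(P[:,:2].astype(np.float32))
    if s[0]<s[1]: s=s[::-1]; a+=90
    a=(a+90)%180-90
    return dict(c=np.round(c,1),size=np.round(s,1),ang=round(a,1),z=round(float(np.median(P[:,2])),1),mean=np.round(P.mean(0),1),n=len(P))
E
python3 - <<'E'
from h import *
f=np.load("pics/top0.npz");W=cloud("top",f["d"]);d=f["d"]
for nm,b,z in [("long",(145,200,200,255),45),("short",(318,198,360,240),40),("tall",(410,180,450,225),115),("base",(205,150,265,225),130),("plate",(205,150,265,235),85),("red",(185,235,245,290),45)]:
    print(nm,face("top",W,d,b,z))
for u,v in [(171,229),(338,218),(232,187),(430,198),(300,300)]: print(u,v,W[v,u].round(1))
g=np.load("pics/scene0.npz");S=cloud("scene",g["d"])
for nm,b,z in [("long",(250,145,300,185),45),("short",(180,230,220,270),40),("base",(245,165,305,200),130)]:
    print("scene",nm,face("scene",S,g["d"],b,z))
im=f["im"][...,::-1]
c=[cv2.resize(im[v-45:v+45,u-45:u+45],(400,400),interpolation=cv2.INTER_CUBIC) for u,v in [(171,229),(338,218),(235,193)]]
t=np.hstack([cv2.resize(x,(266,266)) for x in c])
x=g["im"][...,::-1][140:230,200:335]; y=g["im"][...,::-1][225:285,155:245]
t2=np.hstack([cv2.resize(x,(450,300),interpolation=cv2.INTER_CUBIC),cv2.resize(y,(348,300),interpolation=cv2.INTER_CUBIC)])
cv2.imwrite("pics/crop1.png",np.vstack([t,t2]))
E
```

```text
long {'c': array([477.6, 263.4]), 'size': array([101.7,  64.3]), 'ang': 20.1, 'z': 45.2, 'mean': array([476.9, 263.1,  45.2]), 'n': 656}
short {'c': array([ 507.8, -267.8]), 'size': array([73. , 56.4]), 'ang': -5.1, 'z': 40.2, 'mean': array([ 507.5, -267.2,   40.3]), 'n': 406}
tall {'c': array([ 546.2, -534.2]), 'size': array([65.9, 65.1]), 'ang': -12.1, 'z': 115.4, 'mean': array([ 545.8, -533.5,  115.3]), 'n': 453}
base {'c': array([591. ,  60.8]), 'size': array([131.9,  69.9]), 'ang': 10.0, 'z': 130.4, 'mean': array([589.9,  60.9, 130.4]), 'n': 993}
plate {'c': array([580. ,  55.2]), 'size': array([172.6,  92.2]), 'ang': 11.8, 'z': 85.5, 'mean': array([570.6,  44.3,  85.5]), 'n': 430}
red {'c': array([373.7, 119.5]), 'size': array([130.1,  70.1]), 'ang': 52.8, 'z': 45.3, 'mean': array([373.4, 119.2,  45.4]), 'n': 958}
171 229 [472.8 255.5  48. ]
338 218 [ 505.7 -266.4   44. ]
232 187 [588.   61.9 127.5]
430 198 [ 553.5 -533.2  117.8]
300 300 [ 254.6 -145.5   -0.5]
scene long {'c': array([477.6, 258.6]), 'size': array([102.5,  72.5]), 'ang': 16.9, 'z': 42.6, 'mean': array([479.5, 258.5,  42.5]), 'n': 273}
scene short {'c': array([ 508.8, -270.2]), 'size': array([76.6, 60.6]), 'ang': -4.5, 'z': 37.9, 'mean': array([ 509.4, -271. ,   37.8]), 'n': 347}
scene base {'c': array([590.7,  59.4]), 'size': array([132. ,  79.6]), 'ang': 10.0, 'z': 127.7, 'mean': array([592.6,  56.4, 127.7]), 'n': 538}
```

View pics/crop1.png

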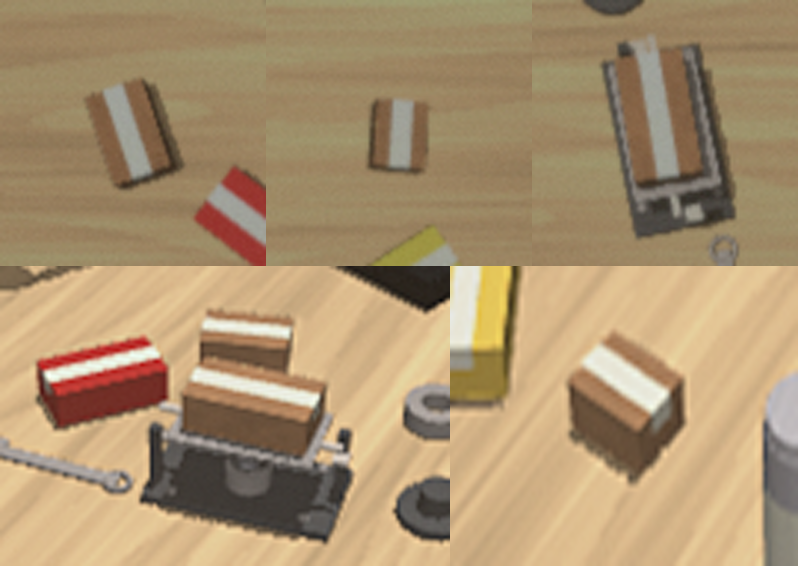

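The crop confirms the choice: two plain brown cartons on the bench, of 102x64 and 73x56 mm measured size, at 45 and 40 mm height. The base carton is on the stand at yaw 10°. All of this fits the given sizes, so I'll pick and place the long one.

```bash
cat >> h.py <<'E'
def rot(deg):
    """tool down, x along yaw deg (mod 180), choosing the half turn with the smaller last joint"""
    best=None
    for a in (deg,deg+180):
        c,s=np.cos(np.radians(a)),np.sin(np.radians(a)); R=np.array([[c,s,0],[s,-c,0],[0,0,-1.]])
        yield R
def pickrot(pos,deg):
    o=[(abs(q[5]),i,R) for i,R in enumerate(rot(deg)) if (q:=ctrl.solve_ik(pos,R)) is not None]
    return min(o,key=lambda t:t[:2])[2]
def st(*k):
    s=sensors.read_state(); print({i:np.round(s[i],2).tolist() for i in ("t","eef_pos","force","grip_width","grasp_force")+k})
    return s
GZ=33   # TCP height over the carton's underside when gripped
def pick(c,a,zsafe):
    R=pickrot([*c,GZ],a); ctrl.move_ptp([*c,zsafe],R); ctrl.gripper_to(85)
    ctrl.move_l([*c,GZ+15]); hit=ctrl.move_l([*c,GZ],vel=40,threshold=6); print("hit",hit)
    ctrl.gripper_to(0,30); st(); ctrl.move_l([*c,zsafe]); st()
def place(c,a,zsup,zsafe):
    R=pickrot([*c,zsafe],a); ctrl.move_l([*c,zsafe],R,vel=200)
    ctrl.move_l([*c,zsup+GZ+5],vel=80); ctrl.hold(.2); st()
    print("touch",ctrl.move_l([*c,zsup+GZ-2],vel=12,threshold=1.5)); st()
    ctrl.gripper_to(85); ctrl.hold(.2); st(); ctrl.move_l([*c,zsafe+20])
E
python3 - <<'E'
from h import *
pick((477.3,263.2),20.1,130); s=sensors.read_state(); ctrl.move_l([477.3,263.2,240])
place((590.5,60.8),10.0,130,240)
ctrl.move_l([508,-150,260],vel=300)
for n in ("top","scene"):
    im,d=optics.grab_frame(n); np.savez(f"pics/{n}1.npz",im=im,d=d); W=cloud(n,d)
    if n=="top":
        print("long",face(n,W,d,(205,140,265,225),175)); print("short",face(n,W,d,(318,198,360,240),40))
    b=im[140:240,190:310] if n=="top" else im[130:230,215:335]
    cv2.imwrite(f"pics/{n}1c.png",cv2.resize(b[...,::-1],None,fx=4,fy=4,interpolation=cv2.INTER_CUBIC))
a,b=cv2.imread("pics/top1c.png"),cv2.imread("pics/scene1c.png")
cv2.imwrite("pics/v1.png",cv2.resize(np.hstack([a,b]),(800,333)))
st()
E
```

```text
hit False
{'t': 3.42, 'eef_pos': [477.65, 263.34, 33.33], 'force': [0.09, 0.4, 0.89], 'grip_width': 63.4, 'grasp_force': 34.69}
{'t': 4.22, 'eef_pos': [476.4, 262.85, 128.99], 'force': [-0.46, -0.34, -1.81], 'grip_width': 63.74, 'grasp_force': 34.48}
{'t': 7.67, 'eef_pos': [590.98, 60.75, 168.78], 'force': [0.31, -0.24, -1.24], 'grip_width': 63.62, 'grasp_force': 34.47}
touch True
{'t': 8.12, 'eef_pos': [590.54, 60.82, 163.28], 'force': [-0.21, 0.0, 5.21], 'grip_width': 63.91, 'grasp_force': 35.31}
{'t': 8.67, 'eef_pos': [589.33, 60.86, 161.64], 'force': [-0.51, -0.01, 0.67], 'grip_width': 85.45, 'grasp_force': 0.0}
long {'c': array([590.8,  60.3]), 'size': array([102.1,  63.9]), 'ang': 10.2, 'z': 175.3, 'mean': array([589.9,  60. , 175.3]), 'n': 748}
short {'c': array([ 507.7, -276.1]), 'size': array([74.3, 42.1]), 'ang': -10.2, 'z': 40.6, 'mean': array([ 501.9, -278. ,   40.2]), 'n': 235}
{'t': 10.48, 'eef_pos': [508.35, -148.62, 259.67], 'force': [-0.42, -0.37, -0.18], 'grip_width': 84.86, 'grasp_force': 0.0}
```

View pics/v1.png

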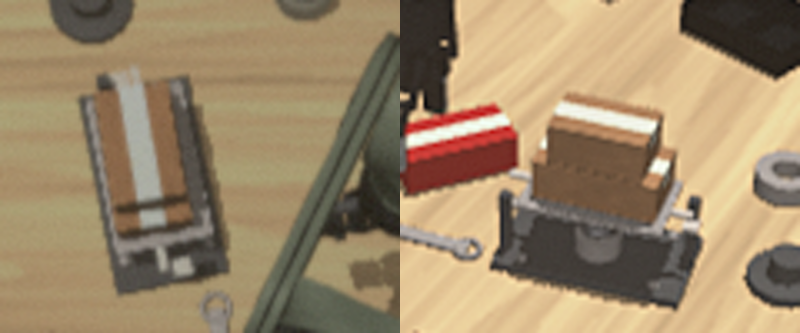

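The long carton sits squarely on the base carton (top face centre 590.8, 60.3, yaw 10.2° against the base's 591, 60.8, 10.0°). In the crop the stack is at about (145,165) on the left, straight. Now the short one.

```bash
python3 - <<'E'
from h import *
pick((507.7,-267.5),-5.1,130); ctrl.move_l([507.7,-267.5,255])
place((590.5,60.4),10.1,175,255)
ctrl.gripper_to(0); ctrl.move_l([520,-150,300],vel=300)
for n in ("top","scene"):
    im,d=optics.grab_frame(n); np.savez(f"pics/{n}2.npz",im=im,d=d); W=cloud(n,d)
    if n=="top":
        print("short",face(n,W,d,(205,130,265,225),215)); print("long vis",face(n,W,d,(205,130,265,225),175))
    b=im[140:240,190:310] if n=="top" else im[130:230,215:335]
    cv2.imwrite(f"pics/{n}2c.png",cv2.resize(b[...,::-1],None,fx=4,fy=4,interpolation=cv2.INTER_CUBIC))
a,b=cv2.imread("pics/top2c.png"),cv2.imread("pics/scene2c.png")
cv2.imwrite("pics/v2.png",cv2.resize(np.hstack([a,b]),(800,333)))
st()
E
```

```text
hit False
{'t': 13.04, 'eef_pos': [507.99, -267.79, 33.33], 'force': [-0.05, 0.07, 1.12], 'grip_width': 55.65, 'grasp_force': 33.88}
{'t': 13.84, 'eef_pos': [506.86, -266.84, 128.89], 'force': [0.71, 0.24, -1.35], 'grip_width': 55.25, 'grasp_force': 33.66}
{'t': 17.54, 'eef_pos': [591.06, 60.45, 213.84], 'force': [-0.42, 0.16, -1.99], 'grip_width': 55.29, 'grasp_force': 33.64}
touch True
{'t': 18.0, 'eef_pos': [590.58, 60.4, 207.97], 'force': [0.48, 0.46, 3.91], 'grip_width': 55.33, 'grasp_force': 34.38}
{'t': 18.61, 'eef_pos': [589.41, 60.45, 206.43], 'force': [0.59, -0.93, -0.19], 'grip_width': 84.94, 'grasp_force': 0.0}
short {'c': array([590.7,  59.9]), 'size': array([74.2, 56. ]), 'ang': 9.9, 'z': 215.2, 'mean': array([589.9,  59.9, 215.3]), 'n': 506}
long vis {'c': array([591.1,  60.3]), 'size': array([102.2,  64. ]), 'ang': 10.2, 'z': 175.4, 'mean': array([571.4,  56.1, 175.1]), 'n': 209}
{'t': 20.98, 'eef_pos': [520.26, -148.48, 299.64], 'force': [-0.81, 0.91, -0.45], 'grip_width': -0.08, 'grasp_force': 0.0}
```

View pics/v2.png

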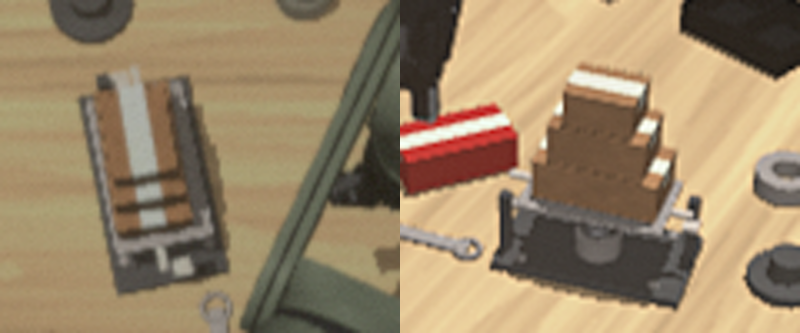

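The column is straight (centres within 0.5 mm, yaw within 0.3°). Now I'll press with the closed fingers at its centre.

```bash
python3 - <<'E'
from h import *
c=(590.4,60.2); R=pickrot([*c,250],10.1)
ctrl.move_l([*c,300],R,vel=250); ctrl.move_l([*c,248],vel=100); ctrl.hold(.3); s=st()
print("touch",ctrl.move_l([*c,234],vel=10,threshold=2)); s=st(); ctrl.hold(.3); s=st()
ctrl.move_l([*c,225],vel=15); ctrl.hold(.3); st()
ctrl.move_l([*c,215.3],vel=15); ctrl.hold(.5); st()
im,d=optics.grab_frame("scene"); np.savez("pics/scene3.npz",im=im,d=d)
im0=np.load("pics/scene2.npz")["im"]
f=lambda i:cv2.resize(i[130:230,235:315][...,::-1],(400,500),interpolation=cv2.INTER_CUBIC)
cv2.imwrite("pics/v3.png",np.hstack([f(im0),f(im)]))
E
```

```text
{'t': 22.98, 'eef_pos': [590.8, 60.24, 248.81], 'force': [0.06, 0.4, 0.82], 'grip_width': 0.54, 'grasp_force': 0.0}
touch True
{'t': 23.82, 'eef_pos': [590.36, 60.21, 239.83], 'force': [0.01, 0.75, 3.95], 'grip_width': 0.26, 'grasp_force': 1.92}
{'t': 24.12, 'eef_pos': [590.31, 60.21, 239.6], 'force': [1.98, -0.79, 4.4], 'grip_width': 0.19, 'grasp_force': 2.27}
{'t': 25.5, 'eef_pos': [590.4, 60.21, 225.87], 'force': [-1.52, -0.39, 9.59], 'grip_width': 0.26, 'grasp_force': 4.01}
{'t': 26.8, 'eef_pos': [590.46, 60.23, 216.91], 'force': [-2.78, 0.42, 10.08], 'grip_width': -0.05, 'grasp_force': 5.35}
```

View pics/v3.png

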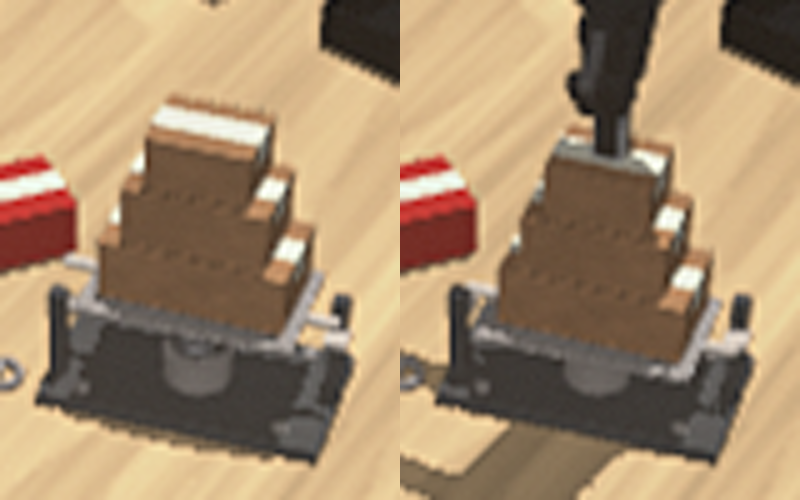

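The crop shows the plate most of the way down (right pointer at about (720,345), nearly level with the tab) and the column straight. I'll trim the last ~1.9 mm and check the drop against the depth image.

```bash
python3 - <<'E'
from h import *
c=(590.4,60.2)
ctrl.move_l([*c,213.4],vel=5); ctrl.hold(1); 
z=[]; 
for _ in range(5): ctrl.hold(.1); z.append(sensors.read_state()["eef_pos"][2])
st(); print("z",np.mean(z))
a=np.radians(10); e=np.array([np.cos(a),np.sin(a)]); n=np.array([-e[1],e[0]])
for cam in ("top","scene"):
    im,d=optics.grab_frame(cam); np.savez(f"pics/{cam}4.npz",im=im,d=d)
    for k,dd in (("before",np.load(f"pics/{cam}2.npz")["d"]),("now",d)):
        W=cloud(cam,dd); r=W[...,:2]-c; x=r@e; y=r@n; o=[]
        for lo,hi,w,z0 in ((56,62,28,130),(40,46,26,175),(-62,-56,28,130),(-46,-40,26,175)):
            m=(x>lo)&(x<hi)&(abs(y)<w)&(abs(W[...,2]-z0+12)<25)&(dd>0); o.append((round(float(np.median(W[...,2][m])),1) if m.any() else None,int(m.sum())))
        print(cam,k,o)
    if cam=="top":
        W=cloud(cam,d)
        for z0 in (190,150,105): print(face(cam,W,d,(205,130,265,225),z0,tol=6))
f=lambda i:cv2.resize(i[130:230,235:315][...,::-1],(400,500),interpolation=cv2.INTER_CUBIC)
g=cv2.resize(im[180:215,240:315][...,::-1],(400,187),interpolation=cv2.INTER_CUBIC)
cv2.imwrite("pics/v4.png",np.hstack([f(im),cv2.copyMakeBorder(g,0,313,0,0,cv2.BORDER_CONSTANT)]))
E
```

```text
{'t': 28.88, 'eef_pos': [590.48, 60.21, 215.13], 'force': [-2.06, -0.07, 11.44], 'grip_width': -0.21, 'grasp_force': 5.62}
z 215.13088428194231
top before [(None, 0), (None, 0), (130.8, 42), (175.7, 39)]
top now [(None, 0), (None, 0), (None, 0), (153.5, 1)]
{'c': array([572.2,  59.6]), 'size': array([49.8, 36.4]), 'ang': -79.3, 'z': 190.3, 'mean': array([570.4,  62.3, 190.4]), 'n': 167}
{'c': array([553. ,  55.6]), 'size': array([27.,  5.]), 'ang': -80.8, 'z': 152.0, 'mean': array([554. ,  54.2, 152.1]), 'n': 17}
{'c': array([579.5,  93.6]), 'size': array([9.9, 0.3]), 'ang': 3.4, 'z': 104.1, 'mean': array([579.5,  93.6, 103.9]), 'n': 4}
scene before [(126.9, 18), (174.2, 16), (128.3, 5), (174.1, 9)]
scene now [(103.1, 15), (148.9, 16), (103.8, 6), (147.7, 8)]
```

View pics/v4.png

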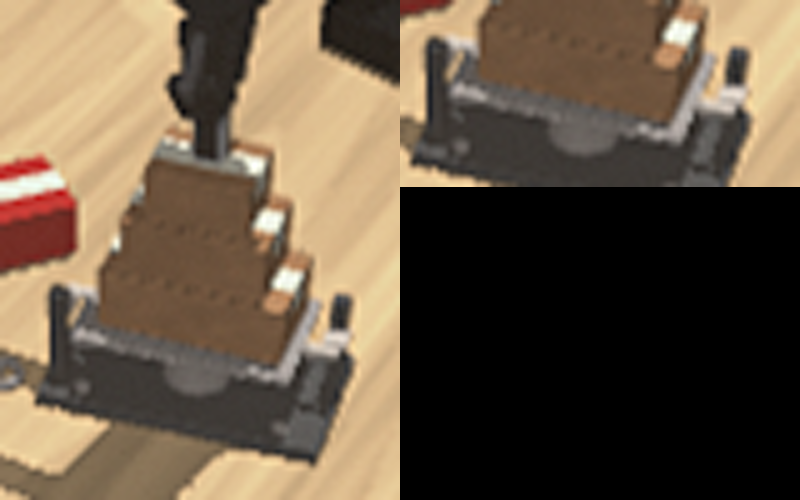

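The short carton's top dropped from 215.2 to 190.3 mm (24.9 mm) and the push is 11.4 N. In the crop, the pointer at about (330,343) is level with its mark. The column is straight, so I'm handing in.

```bash
python3 -c "
from h import *
st(); print(ctrl.finish_job())"
```

```text
{'t': 28.98, 'eef_pos': [590.46, 60.2, 215.1], 'force': [-2.36, -0.22, 11.31], 'grip_width': 0.27, 'grasp_force': 5.62}
the job is handed in; nothing more can be done
None
```

The job is handed in at 29 s: both cartons are stacked centred and square, and the arm is holding the plate about 25 mm down, at the marks, with about 11 N.

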